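# Snap the upper tier onto the nail-desk organiser under the lamp

### The arm

A 6-joint arm with a two-finger parallel gripper is mounted at the origin on the work surface. World frame = base frame: x ahead of the robot, y to its left, z up, the work surface at z = 0. Lengths are in m, angles in rad, forces in N, time in s.
With the tool pointing down it reaches from about 0.325 to 0.775 m from the base axis. Payload 5.5 kg.
Tool frame: the origin (TCP) lies at the very end of the fingers, on their centre line; the grasp point (between the pads) lies 19 mm behind it (env.grip_depth is the distance from the TCP to the grasp point, in m); y points along the fingers, z is the direction in which the jaws open and shut, and the axes are right-handed (so a half turn about y gives the same grasp; the last joint's range is limited). The gripper opens to 88 mm and grips with 3 to 60 N. Pads are 20 mm wide; open, the fingers measure 115 mm over their backs; the gripper's body (75 mm by 178 mm) begins 61 mm behind the grasp point.
Start: joints at [-1.171, 0.091, 1.231, -0, 1.82, -0.057], TCP at [0.265, -0.538, 0.223] pointing down, gripper open.
Joint ranges: [-2.87, 2.87], [-0.86, 2.18], [0.17, 2.46], [-1.51, 4.65], [0.06, 2.69], [-2.65, 2.65]. Speed limits (rad/s): [2.57, 2.57, 3.01, 3.14, 3.14, 3.14].

### API

Orientations are given as a 3x3 rotation matrix whose columns are the frame's x, y, z axes.
In Python, from bench import env gives the robot as it stands. The module is installed in compiled form; this text tells all that it offers.
- The arm moves only by the tool servo_tool, never from a script. Its argument "moves" is a list of rows, each a list of 3 entries, a list of its own where there are three numbers: the shift along the tool's x, y, z in mm, then the turn about the tool's y in rad, then the opening, from 0 (shut) to 1 (fully open). A call has 1 to 12 rows; each row is the pose to reach, as a shift and turn from the pose commanded when the call began, along the tool's axes at that moment; what a row does not reach only later rows make up. A row lasts 1/8 s, in which the tool goes at most 62.5 mm and 10.7 degrees, less where a joint would pass 70% of its speed; a pose out of reach is approached as far as the arm can. A call with a gripper value outside its range is refused whole. The fingers move at their own pace and stop on an object; "squeeze" is the grip in N (left out, the last holds). Time passes only in rows, so rows that repeat a pose let the fingers close. It gives the time, the measured TCP pose, the force and the opening at its end, in the units of the state.
- env.get_obs(): the state, without advancing time (a new reading comes with each control period).
- env.camera(name): name is "scene" or "top" or "wrist"; returns a dict with "frame" (400x640x3 uint8, red, green, blue), "intrinsics" (3x3 intrinsics, pixels), "extrinsics" (4x4, takes a point from world to camera coordinates). Camera axes: x right, y up, looking along -z (the intrinsics and any distortion apply to the point x, -y, -z); pixel columns grow to the right and rows downward; lengths in m; the calibration is good to about 2 mm. A picture is of the moment at which its call begins. There is no depth.
- env.finish_job(): hands the job in, once; it reports no verdict.
Trained networks look in a picture, given as the dict that the camera call returned (one of the last four; its "shot" number tells which), for a name from the list of things; names that differ only in an ending like _2 or _b are one class to them, and where a whole thing is asked for, a point or a joint stands for the part that bears it (a point fixed in the world has none). Each returns a list of dicts, best first, with "conf" (0 to 1); they miss things now and then, are a little off and sometimes report something else, mostly with a low value. They report only what shows in the picture. A call takes as long as a camera call. They do not tell look-alikes from the thing itself.
- env.recognise(picture, query): "extent" ([centre column, centre row, width, height] in pixels, round what is visible of it).
- env.masks_of(picture, query): "region" (400x640 bool, what is visible of it) and "extent" ([centre column, centre row, width, height] in pixels, round what is visible of it).
The state is a dict: "clock": time; "joint_pos": joint angles; "joint_vel": joint speeds; "tau": joint torques, N m; "tcp_pos": TCP position; "orientation": TCP orientation; "contact_force": force on the tool from outside, world axes, zero at the start; "moment": the same for the moment, N m; "gripper_width": finger opening in m.
Only numpy, scipy, OpenCV 4.12 (cv2) and the standard library are available. Lean on these libraries where they do the work, as an engineer would, in place of code of your own. Each camera call takes 0.05 s, during which the arm holds its last target. There are 200 camera calls.

### The job

Stack the nail desk's organiser: pick the loose upper tier up by its handle and set it on the tray that stands under the LED bar lamp, low front lip above low front lip, with all four corner posts in the tray's corner sockets, and press it down gently until it has snapped fully home on all four; then let go. Carry it level, and do not touch the lamp, push the tray away or disturb the gel pots in it or anything else on the desk.

Things in the scene. Friction and masses are not known exactly. Their poses are not given: they have to be found in the camera images.
- tier: Loose upper tier of the organiser, grey: a deck 184 x 124 mm (top 65, corner blocks up to 90 mm high) on four round corner posts at x = +-78, y = +-48 mm, reaching 60 mm below the deck; about 0.5 kg, balanced on its z axis. Origin: level with the post ends, midway between them; z up, x along its length, front (-x): the short side with the low lip (8 mm, the others 22).
- tier_handle (a point): Centre of the tier's bare metal handle: a straight level bar along the tier's x, 104 mm long, 12 mm wide (y), 16 mm high, 125 mm above the post ends. Two 12 mm square uprights carry it at x = +-46 mm; clear gap under the bar 52 mm. Axes as the tier's.
- tray: Lower tray of the organiser, grey, loose on the table, 1.4 kg: 184 x 124 mm, low lip on its front (-x) short side, a 28 mm square socket block 36 mm high at each corner (x = +-78, y = +-48 mm), rails 28 mm high between. Origin: centre of its underside; z up, x along its length. Fully home, the tier's origin lies 10 mm above the tray's and the axes agree.
- lamp_head (a point): Desk lamp's LED bar: middle of the bar's lower edge on its -x side (tray's front), 290 mm above the table, 10 to 25 mm to the front of the tray's centre. The bar is 280 mm long (this point's y), reaches 46 mm from here in +x, and is 18 mm thick.
- lamp: The desk lamp, fixed: foot 90 x 170 mm behind the tray, post 8 mm in radius, and an arm at 318 mm height that carries the bar over the tray. Origin: centre of the underside of its foot; z up; the bar lies in -x.
- pot_a: Small round gel pot, 36 mm in diameter, 28 mm high, standing on the tray's deck (6 mm above the table) between the sockets. Origin: centre of its underside.
- pot_b: A second gel pot of the same size on the tray's deck. Origin: centre of its underside.
- phone: Phone lying on the table, 150 x 74 x 8 mm, long side along its x. Origin: centre of its underside.
- polish: Bottle of nail polish, 26 mm square, 87 mm tall with its cap. Origin: centre of its underside.
- glass: Little glass, 44 mm across the rim, 42 mm tall. Origin: centre of its underside.
- gel_jar: Gel jar, 52 mm in diameter, 36 mm high. Origin: centre of its underside.
- tip_box: Clear plastic box of painted nail tips, 150 x 90 x 20 mm, long side along its x. Origin: centre of its underside.
- brush: Art brush lying on the table along its x, 175 mm long, 8 mm thick. Origin: the middle of its handle, on its underside.
- post_fl (a point): Centre of the lower end of the tier's front left (-x, +y) corner post. Post 14 mm in diameter, tapered over its last 6 mm to 10 mm at the tip, with a snap groove 9 to 18.5 mm above the tip.
- socket_fl (a point): Centre of the floor of the tray's front left (-x, +y) socket: 16.4 mm square, 26 mm deep, open on top, floor 10 mm above the tray's underside. A sprung ball in its outer (y) wall, met when the post is about 12 mm above the floor, snaps into the groove; past all four takes 15 to 25 N of push, the tier's weight included; then the posts stand on the floors and are held.
- post_fr (a point): Centre of the lower end of the tier's front right (-x, -y) corner post. Post 14 mm in diameter, tapered over its last 6 mm to 10 mm at the tip, with a snap groove 9 to 18.5 mm above the tip.
- socket_fr (a point): Centre of the floor of the tray's front right (-x, -y) socket: 16.4 mm square, 26 mm deep, open on top, floor 10 mm above the tray's underside. A sprung ball in its outer (y) wall, met when the post is about 12 mm above the floor, snaps into the groove; past all four takes 15 to 25 N of push, the tier's weight included; then the posts stand on the floors and are held.
- post_bl (a point): Centre of the lower end of the tier's back left (+x, +y) corner post. Post 14 mm in diameter, tapered over its last 6 mm to 10 mm at the tip, with a snap groove 9 to 18.5 mm above the tip.
- socket_bl (a point): Centre of the floor of the tray's back left (+x, +y) socket: 16.4 mm square, 26 mm deep, open on top, floor 10 mm above the tray's underside. A sprung ball in its outer (y) wall, met when the post is about 12 mm above the floor, snaps into the groove; past all four takes 15 to 25 N of push, the tier's weight included; then the posts stand on the floors and are held.
- post_br (a point): Centre of the lower end of the tier's back right (+x, -y) corner post. Post 14 mm in diameter, tapered over its last 6 mm to 10 mm at the tip, with a snap groove 9 to 18.5 mm above the tip.
- socket_br (a point): Centre of the floor of the tray's back right (+x, -y) socket: 16.4 mm square, 26 mm deep, open on top, floor 10 mm above the tray's underside. A sprung ball in its outer (y) wall, met when the post is about 12 mm above the floor, snaps into the groove; past all four takes 15 to 25 N of push, the tier's weight included; then the posts stand on the floors and are held.
Not all that is in view belongs to the job. Several things look just like the tray: the one meant starts farthest from the robot's base.

How it is judged:
By the outcome, as a careful person would: the job done as asked, in the order asked, and still so for the second after the job is handed in, with the robot touching nothing.
It also fails if it takes over 54 s, if anything falls off the work surface, if the arm or the gripper's body presses on something with over 40 N, if the wrist force passes 120 N, or if a joint passes its speed limit or range.

## Working session

There is one attempt and no reset: what is moved stays moved. The work goes in short steps, Python scripts to look and compute and a tool call to move; the robot and the scene stay as the last step left them, time stands still between calls to the robot, and variables do not carry over. Pictures are saved under pics/ and viewed, about 8 in all and at most 12, crops included, and the job is handed in when it is done.

Besides the shell and the picture viewer there is one more tool, called after "Call:" by a JSON object that holds its "name" and its "arguments", one argument or row to a line. servo_tool: Moves the arm, as the interface text tells. Its arguments: {"type":"object","properties":{"moves":{"type":"array"},"squeeze":{"type":"number"}},"required":["moves"]}

```bash
mkdir -p pics; cat > h.py <<'E'
import numpy as np, cv2
from bench import env
def ray(p,u,v):
    K=np.array(p["intrinsics"]);E=np.array(p["extrinsics"])
    d=np.linalg.inv(K)@[u,v,1.]; d=np.array([d[0],-d[1],-d[2]])
    R=E[:3,:3]; return -R.T@E[:3,3], R.T@d
def atz(p,u,v,z):
    c,d=ray(p,u,v); return c+d*(z-c[2])/d[2]
def proj(p,X):
    K=np.array(p["intrinsics"]);E=np.array(p["extrinsics"])
    c=(E[:3,:3]@np.atleast_2d(X).T).T+E[:3,3]; q=(K@(c*[1,-1,-1]).T).T
    return q[:,:2]/q[:,2:]
def tri(rs):
    A=0;b=0
    for c,d in rs:
        d=d/np.linalg.norm(d);P=np.eye(3)-np.outer(d,d);A=A+P;b=b+P@c
    return np.linalg.solve(A,b)
def save(p,n): cv2.imwrite(f"pics/{n}.png",p["frame"][:,:,::-1])
E
python3 - <<'E'
from h import *
np.set_printoptions(precision=3,suppress=True)
o=env.get_obs();print(o["clock"],o["tcp_pos"],o["orientation"])
ims=[]
for n in ["top","scene"]:
    p=env.camera(n); ims.append(p["frame"]); print(n,p.keys())
    for q in ["tier","tier_handle","tray","lamp_head","lamp","pot_a","phone","polish","glass","gel_jar","tip_box","brush"]:
        for r in env.recognise(p,q)[:5]:
            e=r["extent"]
            if r["conf"]>.3: print(n,q,round(r["conf"],2),np.round(e),atz(p,e[0],e[1],.03)[:2])
im=cv2.resize(np.vstack(ims),None,fx=.75,fy=.75)
cv2.imwrite("pics/a.png",im[:,:,::-1])
E
```

```text
0.0 [ 0.265 -0.538  0.222] [[-0.897 -0.001  0.441]
 [-0.441  0.002 -0.897]
 [-0.    -1.    -0.002]]
top dict_keys(['frame', 'intrinsics', 'extrinsics', 'shot'])
top tier 0.65 [249. 188.  46.  61.] [0.582 0.223]
top tier_handle 0.7 [249. 190.  43.  61.] [0.577 0.221]
top tray 0.96 [368. 265.  57.  71.] [ 0.335 -0.174]
top tray 0.94 [379. 186.  47.  60.] [ 0.597 -0.21 ]
top lamp_head 0.64 [400. 146. 113.  90.] [ 0.733 -0.283]
top lamp 0.66 [401. 145. 113.  90.] [ 0.735 -0.285]
top pot_a 0.66 [373. 199.  10.  10.] [ 0.552 -0.19 ]
top phone 0.79 [316. 228.  20.  43.] [ 0.456 -0.001]
top glass 0.72 [179. 204.  18.  16.] [0.526 0.45 ]
top gel_jar 0.61 [442. 239.  21.  15.] [ 0.422 -0.418]
top tip_box 0.68 [454. 199.  37.  49.] [ 0.555 -0.46 ]
top brush 0.72 [316. 166.   4.  32.] [ 0.66 -0.  ]
scene dict_keys(['frame', 'intrinsics', 'extrinsics', 'shot'])
scene tier 0.81 [364. 197.  69.  59.] [0.572 0.224]
scene tray 0.62 [283. 288.  69.  60.] [ 0.619 -0.214]
scene tray 0.57 [237. 232.  66.  46.] [ 0.359 -0.176]
scene lamp_head 0.9 [291. 277. 119. 151.] [ 0.611 -0.172]
scene lamp 0.75 [368. 196.  67.  54.] [0.58  0.237]
scene lamp 0.64 [295. 276. 117. 147.] [ 0.617 -0.16 ]
scene lamp 0.44 [275. 275.   5.  11.] [ 0.568 -0.2  ]
scene pot_a 0.64 [287. 294.   6.   9.] [ 0.643 -0.219]
scene phone 0.95 [298. 226.  36.  24.] [ 0.491 -0.022]
scene phone 0.42 [368. 193.  69.  55.] [0.569 0.246]
scene polish 0.49 [364. 144.   7.  15.] [0.407 0.418]
scene gel_jar 0.79 [192. 294.  18.  18.] [ 0.433 -0.417]
scene tip_box 0.86 [207. 336.  64.  52.] [ 0.569 -0.466]
scene brush 0.44 [339. 258.   9.   6.] [ 0.674 -0.018]
```

View pics/a.png

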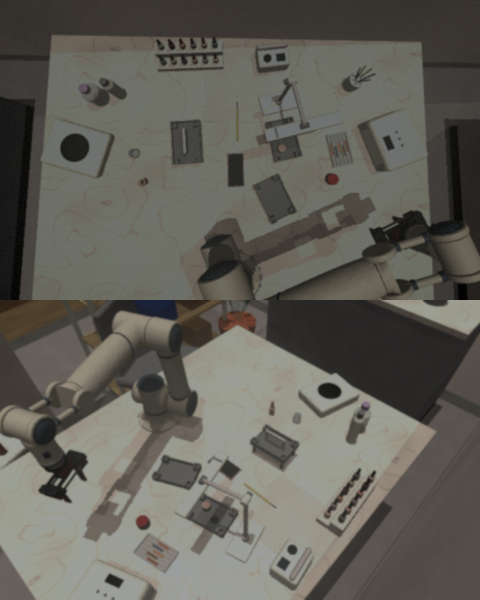

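Two trays: one at top-view px (368,265) at r≈0.38 m, and one at (379,186) under the lamp at r≈0.63 m. The second is farthest from the base and under the lamp, so it is the target. I'll confirm in enlarged crops and also look at the gripper's shape.

```bash
python3 - <<'E'
from h import *
np.set_printoptions(precision=3,suppress=True)
t=env.camera("top"); s=env.camera("scene")
for p,n in ((t,"top"),(s,"scene")):
    K=np.array(p["intrinsics"]); print(n,K[0,0],ray(p,320,200))
    for q in ["post_fl","socket_fl","socket_br","polish","pot_a","lamp_head","tier_handle"]:
        for r in env.masks_of(p,q)[:5]: print(n,q,round(r["conf"],2),np.round(r["extent"],1),r["region"].sum())
def crop(p,x,y,w,h,W,H): return cv2.resize(p["frame"][y:y+h,x:x+w],(W,H),interpolation=cv2.INTER_CUBIC)
a=crop(t,330,90,130,100+30,400,400); b=crop(t,210,150,80,80,400,400)
a2=np.hstack([a,b]); c=crop(s,225,200,120,120*1,400,400)[:,:]; 
d=crop(s,0,130,120,120,400,400)
im=np.vstack([a2,np.hstack([c,d])]); im=cv2.resize(im,(600,600)); im=cv2.convertScaleAbs(im,alpha=1.6)
cv2.imwrite("pics/b.png",im[:,:,::-1])
E
```

```text
top 381.39357144907126 (array([0.451, 0.011, 1.29 ]), array([ 0.076, -0.019, -0.997]))
top post_fl 0.88 [249.8 189.6  39.1  60.2] 2230
top socket_fl 0.64 [378.  185.8  50.7  64.7] 1320
top socket_fl 0.56 [367.7 264.4  56.8  67.7] 2118
top socket_fl 0.42 [250.2 188.9  46.4  63.4] 2307
top socket_br 0.94 [365.9 265.5  59.4  64.7] 2081
top socket_br 0.7 [379.7 186.2  47.2  61.1] 1372
top polish 0.69 [191.1 245.6  18.3  13.9] 99
top pot_a 0.54 [372.9 198.4  12.3   8.6] 94
top lamp_head 0.78 [401.4 145.4 108.   90.4] 3633
top tier_handle 0.72 [248.7 189.4  44.2  62.7] 2292
scene 455.2996832435657 (array([ 1.141, -0.588,  1.283]), array([-0.424,  0.44 , -0.792]))
scene post_fl 0.7 [366.1 194.1  64.6  59.1] 1895
scene socket_fl 0.96 [283.6 286.4  68.5  57. ] 1982
scene socket_fl 0.71 [190.2 293.9  18.5  20.1] 315
scene socket_fl 0.63 [237.1 228.4  72.   48.9] 1932
scene socket_fl 0.62 [207.8 336.8  63.7  51.7] 1780
scene socket_fl 0.28 [365.5 195.6  67.   60.9] 1936
scene socket_br 0.87 [237.5 230.7  69.2  47.5] 2015
scene socket_br 0.67 [284.6 289.6  67.2  58.6] 1915
scene polish 0.17 [205.7 335.9  58.3  51.6] 1677
scene pot_a 0.62 [288.3 294.1  12.2  14.1] 127
scene pot_a 0.54 [274.5 273.6   7.7  11.6] 123
scene lamp_head 0.98 [292.6 278.2 117.9 149.3] 4282
scene tier_handle 0.7 [365.9 193.8  63.3  54.7] 1919
```

View pics/b.png

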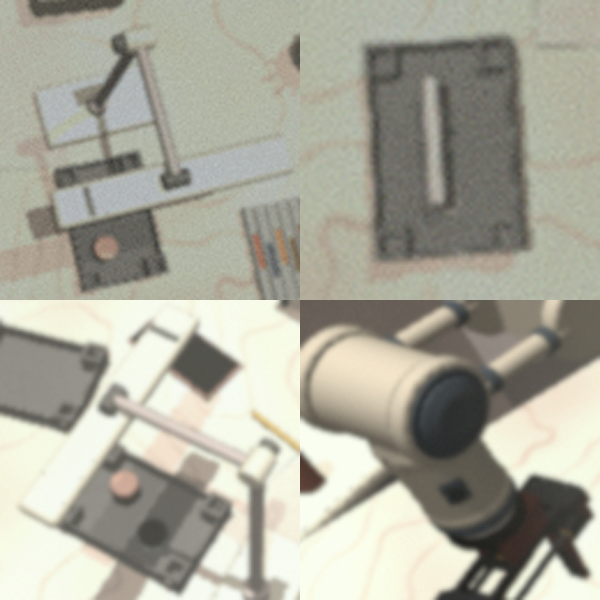

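Crop check: the tray under the bar (scene crop) holds two pots and sits beneath the lamp at r≈0.63 m, so it is the right one. The empty one nearer the base is a look-alike. The tier's handle runs nearly along world x, but its front end isn't clear yet. Moving above the tier to look from close by.

Call:
{"name": "servo_tool", "arguments": {
  "moves": [
    [[-100, -60, -90], 0.1, 1],
    [[-585, -120, -545], 0.39, 1],
    [[-585, -120, -545], 0.39, 1],
    [[-585, -120, -545], 0.39, 1],
    [[-585, -120, -545], 0.39, 1],
    [[-585, -120, -545], 0.39, 1],
    [[-585, -120, -545], 0.39, 1],
    [[-585, -120, -545], 0.39, 1],
    [[-585, -120, -545], 0.39, 1],
    [[-585, -120, -545], 0.39, 1],
    [[-585, -120, -545], 0.39, 1],
    [[-585, -120, -545], 0.39, 1]
  ]
}}

```text
clock: 3.6
tcp_pos: [0.5281, 0.1541, 0.3354]
orientation: [[-0.998, 0.001, 0.067], [-0.067, -0.0, -0.998], [-0.001, -1.0, 0.0]]
contact_force: [1.0, -0.4, 0.5]
gripper_width: 0.0879
```

Call:
{"name": "servo_tool", "arguments": {
  "moves": [
    [[0, 0, 0], 0, 1],
    [[0, 0, 0], 0, 1],
    [[0, 0, 0], 0, 1],
    [[0, 0, 0], 0, 1]
  ]
}}

```text
clock: 4.1
tcp_pos: [0.5276, 0.1508, 0.3355]
orientation: [[-0.998, 0.001, 0.065], [-0.065, 0.0, -0.998], [-0.001, -1.0, -0.0]]
contact_force: [0.7, -0.9, -0.9]
gripper_width: 0.088
```

```bash
python3 - <<'E'
from h import *
np.set_printoptions(precision=3,suppress=True)
o=env.get_obs();print(o["clock"],o["tcp_pos"],o["orientation"],o["joint_pos"])
w=env.camera("wrist");t=env.camera("top");s=env.camera("scene")
c,d=ray(w,320,200);print(w["intrinsics"][0],c,d)
np.savez("w1",f=w["frame"],K=w["intrinsics"],E=w["extrinsics"]);np.savez("t1",f=t["frame"],K=t["intrinsics"],E=t["extrinsics"]);np.savez("s1",f=s["frame"],K=s["intrinsics"],E=s["extrinsics"])
for r in env.recognise(w,"tier")[:2]:print(r)
im=w["frame"]
b=cv2.resize(t["frame"][90:230,330:470],(400,400),interpolation=cv2.INTER_CUBIC)
c=cv2.resize(s["frame"][200:340,225:365],(400,400),interpolation=cv2.INTER_CUBIC)
im=np.vstack([cv2.resize(im,(600,375)),cv2.resize(np.hstack([b,c]),(450,225)) if 0 else np.zeros((0,600,3),np.uint8)])
cv2.imwrite("pics/c.png",cv2.convertScaleAbs(im,alpha=1.4)[:,:,::-1])
E
```

```text
4.1 [0.528 0.151 0.336] [[-0.998  0.001  0.065]
 [-0.065  0.    -0.998]
 [-0.001 -1.    -0.   ]] [ 0.216  0.006  1.116 -0.     2.019  1.722]
[286.123   0.    320.1  ] [0.601 0.156 0.497] [-0.279 -0.017 -0.96 ]
{'extent': [273.5, 129.8, 97.2, 140.9], 'conf': 0.62}
```

View pics/c.png

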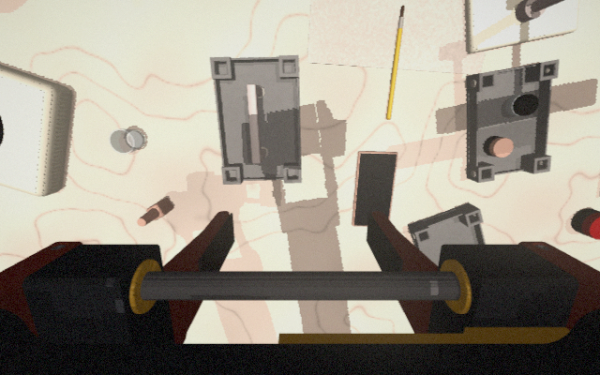

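Wrist view: tier at (256,120), tray with both pots at (508,120), brush and phone between them, and gripper fingers at the bottom. I'll enlarge both.

```bash
python3 - <<'E'
import numpy as np,cv2
f=np.load("w1.npz")["f"]
a=cv2.resize(f[50:205,215:335],(480,620),interpolation=cv2.INTER_CUBIC)
b=cv2.resize(f[50:205,490:610],(480,620),interpolation=cv2.INTER_CUBIC)
im=cv2.resize(np.hstack([a,b]),(800,517)); cv2.imwrite("pics/d.png",cv2.convertScaleAbs(im,alpha=1.6,beta=10)[:,:,::-1])
E
```

```text
(no output)
```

View pics/d.png

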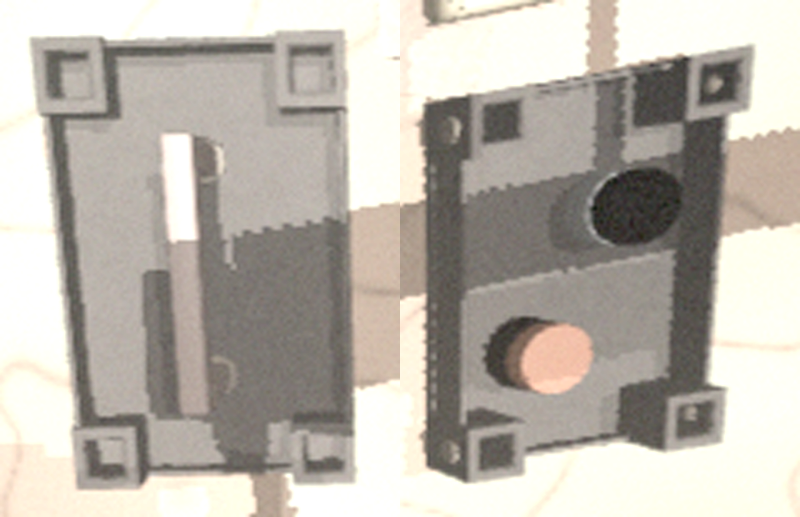

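```bash
cat >> h.py <<'E'
from scipy.optimize import least_squares
def load(n):
    d=np.load(n+".npz"); return {"frame":d["f"],"intrinsics":d["K"],"extrinsics":d["E"]}
def body(q,L):
    c,s=np.cos(q[2]),np.sin(q[2]); L=np.atleast_2d(np.array(L,float))
    return np.c_[q[0]+c*L[:,0]-s*L[:,1],q[1]+s*L[:,0]+c*L[:,1],q[3]+L[:,2]]
def fit(p,L,px,q0,freez=False):
    f=lambda q:(proj(p,body(q if freez else [*q,q0[3]],L))-px).ravel()
    r=least_squares(f,q0 if freez else q0[:3]); return r.x,np.round(r.fun.reshape(-1,2),1)
E
python3 - <<'E'
from h import *
np.set_printoptions(precision=4,suppress=True)
w=load("w1")
T=lambda a,o:np.array([[o+.3*(x-(400 if o==490 else 0)),50+.3*y] for x,y in a])-0.4
order=lambda z:[[78,48,z],[78,-48,z],[-78,48,z],[-78,-48,z]]
mm=lambda L:np.array(L)/1000.
tp=T([(74,75),(312,70),(110,457),(324,453)],215)
rp=T([(500,122),(719,83),(495,450),(693,416)],490)
for fz in (0,1):
    print("tier",*fit(w,mm(order(90)),tp,[.58,.22,.07,0],fz))
    print("tray",*fit(w,mm(order(36)),rp,[.6,-.21,.2,0],fz))
hp=T([(176,133),(193,415)],215)-0
print("handle",[atz(w,*x,.133) for x in hp])
# lamp bar from top and scene masks
t=load("t1")
for p,n in ((env.camera("top"),"t"),(env.camera("scene"),"s")):
    m=env.masks_of(p,"lamp_head")
    print(n,m[0]["extent"],m[0]["conf"])
q=fit(w,mm(order(36)),rp,[.6,-.21,.2,0])[0]
c=np.array([[-17.5,0,290],[-17.5,140,290],[-17.5,-140,290],[28,140,308],[28,-140,308]])/1000
s=load("s1")
print(proj(t,body([*q,0],c)),proj(s,body([*q,0],c)))
ims=[]
for p,(u,v) in ((t,(340,140)),(s,(215,195))):
    im=cv2.resize(p["frame"][v:v+110,u:u+150],(800,587),interpolation=cv2.INTER_CUBIC)
    P=body([*q,0],c); ii=(proj(p,P)-[u,v]+.5)*800/150
    for x in ii: cv2.circle(im,(int(x[0]),int(x[1])),4,(255,0,0),1)
    ii=(proj(p,body([*q,0],mm(order(36))))-[u,v]+.5)*800/150
    for x in ii: cv2.circle(im,(int(x[0]),int(x[1])),4,(0,255,0),1)
    ims.append(im)
im=cv2.resize(np.vstack(ims),(410,600) if 0 else (409,600))
cv2.imwrite("pics/e.png",cv2.convertScaleAbs(np.hstack([cv2.resize(i,(400,294)) for i in ims]),alpha=1.4)[:,:,::-1])
E
```

```text
tier [0.5768 0.2157 0.087 ] [[-0.7 -0.1]
 [ 0.8 -0.4]
 [-0.7  0.4]
 [ 0.6  0.2]]
tray [ 0.6009 -0.2062  0.2366] [[-0.  -0.5]
 [-0.3 -0.5]
 [ 0.1  0.4]
 [ 0.3  0.8]]
tier [ 0.5768  0.2162  0.0872 -0.0037] [[-0.3  0.3]
 [ 0.4  0.1]
 [-0.4 -0.1]
 [ 0.3 -0.3]]
tray [ 0.6011 -0.2089  0.2359 -0.0035] [[ 0.3 -0.2]
 [-0.5 -0.1]
 [ 0.3 -0.1]
 [ 0.   0.5]]
handle [array([0.6281, 0.2211, 0.133 ]), array([0.5256, 0.213 , 0.133 ])]
t [243.7, 213.6, 32.4, 8.9] 0.74
s [292.4, 277.1, 119.4, 151.9] 0.8
[[396.2421 179.6018]
 [344.9288 191.2468]
 [447.0395 168.0739]
 [341.5137 173.5967]
 [445.0953 150.278 ]] [[267.2706 233.2681]
 [295.4177 196.5486]
 [235.4783 274.7428]
 [309.3714 198.9531]
 [249.7293 279.4975]]
```

View pics/e.png

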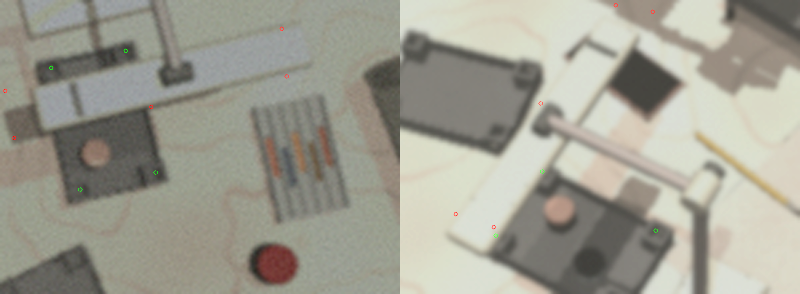

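```bash
python3 - <<'E'
from h import *
np.set_printoptions(precision=4,suppress=True)
q=[.601,-.2075,.236]
t=load("t1");s=load("s1")
c,sn=np.cos(q[2]),np.sin(q[2]); loc=lambda P:np.array([[c,sn],[-sn,c]])@(P[:2]-q[:2])
g=lambda X,Y,o:(o[0]+X/2.667-.4,o[1]+Y/2.667-.4)
for n,p,o,pts in (("top",t,(340,140),[(45,131,.29),(312,65,.29),(38,88,.308),(303,28,.308)]),("scene",s,(215,195),[(47,237,.308),(93,250,.308),(195,22,.308),(240,37,.308)])):
    for X,Y,z in pts: print(n,z,loc(atz(p,*g(X,Y,o),z))*1000)
print([proj(p,body([*q,0],np.array([[78,48,36],[78,-48,36],[-78,48,36],[-78,-48,36]])/1000)) for p in (t,s)])
E
```

```text
top 0.29 [-17.5562 109.9438]
top 0.29 [ -12.1077 -166.5373]
top 0.308 [ 23.6388 109.3213]
top 0.308 [  24.0781 -159.7786]
scene 0.308 [  -1.8376 -167.9855]
scene 0.308 [  41.2606 -158.1414]
scene 0.308 [-15.8363 101.1208]
scene 0.308 [ 33.4481 107.3548]
[array([[359.0988, 164.8034],
       [386.995 , 158.5532],
       [370.0559, 210.4431],
       [398.2119, 204.0013]]), array([[310.1845, 281.0644],
       [293.5592, 306.5707],
       [267.5981, 259.0747],
       [250.0204, 282.9175]])]
```

```bash
python3 - <<'E'
from h import *
s=load("s1"); o=env.get_obs(); P=np.array(o["tcp_pos"]);R=np.array(o["orientation"])
b=proj(s,P+np.array([0,0,.16]))[0].astype(int); u,v=b[0]-60,b[1]-60
k=600/120
im=cv2.convertScaleAbs(cv2.resize(s["frame"][v:v+120,u:u+120],(600,600),interpolation=cv2.INTER_CUBIC),alpha=1.5)
for h in (0,19,80,120,160,174,220):
    for a in (-73,-37.5,0,37.5):
        x=(proj(s,P+R@[a/1000,-h/1000,0])[0]-[u,v]+.5)*k
        cv2.circle(im,tuple(x.astype(int)),3,(255,0,0) if a==0 else (0,255,0) if a>-50 else (0,0,255),-1)
        if a==0: cv2.putText(im,str(h),tuple((x+5).astype(int)),0,.5,(255,0,0))
cv2.imwrite("pics/f.png",im[:,:,::-1])
E
```

```text
(no output)
```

View pics/f.png

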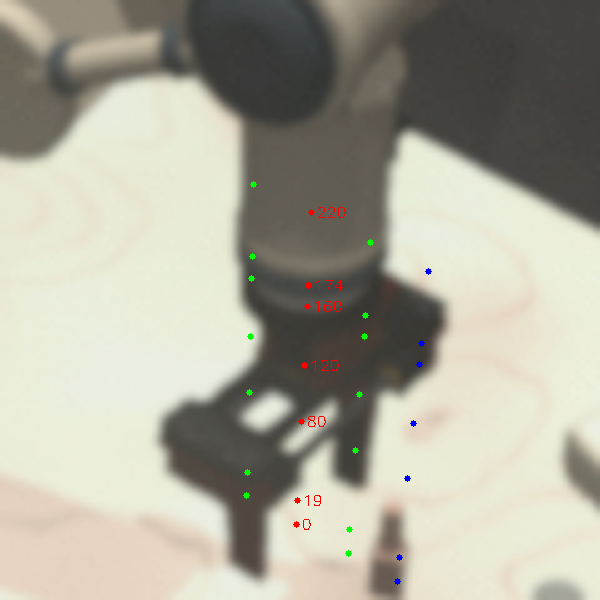

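Scene crop: the wrist camera adds no bulk. The cylinder above the gripper has about a 36 mm radius, and the lamp's front edge is about 15 mm in front of the tray's centre. So I must grip at the front end of the handle, tier x ≈ -54, over bar and upright. I'll flip the wrist so the camera sits on the front side.

Call:
{"name": "servo_tool", "arguments": {
  "moves": [
    [[0, 20, -30], -0.18, 0.5],
    [[0, 50, -60], -0.36, 0.5],
    [[0, 80, -60], -0.54, 0.5],
    [[0, 80, -60], -0.72, 0.5],
    [[0, 80, -60], -0.9, 0.5],
    [[0, 80, -60], -1.08, 0.5],
    [[0, 80, -60], -1.26, 0.5],
    [[0, 80, -60], -1.44, 0.5],
    [[0, 80, -60], -1.6, 0.5],
    [[0, 80, -60], -1.6, 0.5]
  ]
}}

```text
clock: 5.75
tcp_pos: [0.5238, 0.212, 0.2549]
orientation: [[0.095, -0.0, 0.996], [-0.996, -0.0, 0.095], [0.0, -1.0, -0.0]]
contact_force: [0.4, -0.2, 0.5]
gripper_width: 0.0441
```

Call:
{"name": "servo_tool", "arguments": {
  "moves": [
    [[0, 20, 0], -0.18, 0.5],
    [[0, 40, 0], -0.36, 0.5],
    [[0, 55, 0], -0.54, 0.5],
    [[0, 55, 0], -0.72, 0.5],
    [[0, 55, 0], -0.9, 0.5],
    [[0, 55, 0], -1.08, 0.5],
    [[0, 55, 0], -1.26, 0.5],
    [[0, 55, 0], -1.44, 0.5],
    [[0, 55, 0], -1.56, 0.5],
    [[0, 55, 0], -1.56, 0.5],
    [[0, 55, 0], -1.56, 0.5]
  ]
}}

```text
clock: 7.12
tcp_pos: [0.5238, 0.2119, 0.1999]
orientation: [[0.997, 0.0, -0.081], [0.081, -0.0, 0.997], [0.0, -1.0, -0.0]]
contact_force: [-0.1, -0.0, 0.6]
gripper_width: 0.0439
```

```bash
python3 - <<'E'
from h import *
np.set_printoptions(precision=4,suppress=True)
o=env.get_obs();P=np.array(o["tcp_pos"]);R=np.array(o["orientation"]);print(o["clock"],P,R,o["joint_pos"])
w=env.camera("wrist");np.savez("w2",f=w["frame"],K=w["intrinsics"],E=w["extrinsics"])
print(ray(w,320,200))
im=w["frame"].copy()
q=[.5768,.2157,.087,0]
for L in ([-52,6,133],[-52,-6,133],[52,6,133],[52,-6,133],[-92,62,90],[-92,-62,90],[-64,62,90],[-64,-62,90]):
    x=proj(w,body(q,np.array(L)/1000))[0]; cv2.circle(im,tuple(np.round(x).astype(int)),2,(0,255,0),1)
print("tool in tier frame", (np.array([[np.cos(.087),np.sin(.087)],[-np.sin(.087),np.cos(.087)]])@(P[:2]-q[:2]))*1000)
cv2.imwrite("pics/g.png",cv2.convertScaleAbs(cv2.resize(im,(800,500)),alpha=1.4)[:,:,::-1])
E
```

```text
7.125 [0.5238 0.2119 0.1999] [[ 0.9967  0.     -0.0813]
 [ 0.0813 -0.      0.9967]
 [ 0.     -1.     -0.    ]] [ 0.3243 -0.0067  1.3713 -0.      1.7769 -1.3279]
(array([0.4488, 0.2063, 0.3617]), array([ 0.2795,  0.0229, -0.9599]))
tool in tier frame [-53.1334   0.8675]
```

View pics/g.png

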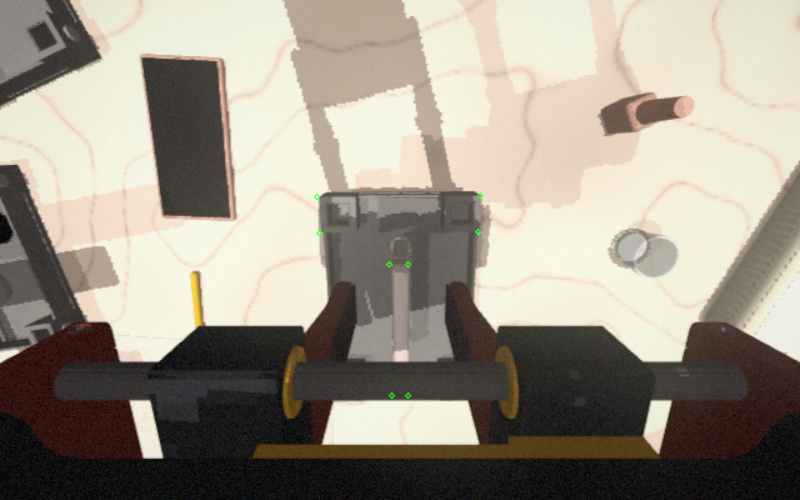

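The front low lip faces the robot. The handle front end at (400,262) agrees with the prediction (399,264), and the fingers straddle the bar. Descending and gripping.

Call:
{"name": "servo_tool", "arguments": {
  "moves": [
    [[-1, 40, 0], 0, 0.4],
    [[-1, 80, 0], 0, 0.4],
    [[-1, 102, 0], 0, 0.4],
    [[-1, 102, 0], 0, 0.4],
    [[-1, 102, 0], 0, 0],
    [[-1, 102, 0], 0, 0],
    [[-1, 102, 0], 0, 0],
    [[-1, 102, 0], 0, 0],
    [[-1, 102, 0], 0, 0]
  ],
  "squeeze": 60
}}

```text
clock: 8.3
tcp_pos: [0.5235, 0.212, 0.0993]
orientation: [[0.996, 0.002, -0.085], [0.085, 0.001, 0.996], [0.002, -1.0, 0.0]]
contact_force: [-1.5, -0.3, 6.1]
gripper_width: 0.0114
```

Call:
{"name": "servo_tool", "arguments": {
  "moves": [
    [[0, -5, 0], 0, 0],
    [[0, -15, 0], 0, 0],
    [[0, -30, 0], 0, 0],
    [[0, -50, 0], 0, 0],
    [[0, -70, 0], 0, 0],
    [[0, -80, 0], 0, 0],
    [[0, -80, 0], 0, 0]
  ]
}}

```text
clock: 9.18
tcp_pos: [0.5233, 0.212, 0.1793]
orientation: [[0.996, 0.002, -0.085], [0.085, 0.001, 0.996], [0.002, -1.0, 0.001]]
contact_force: [-0.3, -0.4, -2.7]
gripper_width: 0.0113
```

```bash
python3 - <<'E'
from h import *
np.set_printoptions(precision=4,suppress=True)
o=env.get_obs();P=np.array(o["tcp_pos"]);R=np.array(o["orientation"]);print(o["clock"],P,R,o["contact_force"],o["moment"],o["gripper_width"])
w=env.camera("wrist");np.savez("w3",f=w["frame"],K=w["intrinsics"],E=w["extrinsics"])
s=env.camera("scene")
a=cv2.resize(w["frame"],(640,400))
b=cv2.resize(s["frame"][110:235,310:435],(400,400),interpolation=cv2.INTER_CUBIC)
cv2.imwrite("pics/h.png",cv2.convertScaleAbs(cv2.resize(np.hstack([a,b]),(800,308)),alpha=1.4)[:,:,::-1])
E
```

```text
9.175 [0.5233 0.212  0.1793] [[ 0.9964  0.0021 -0.0851]
 [ 0.0851  0.0007  0.9964]
 [ 0.0021 -1.      0.0005]] [-0.3403 -0.3866 -2.7243] [0.0686 0.0908 0.021 ] 0.011339892360637711
```

View pics/h.png

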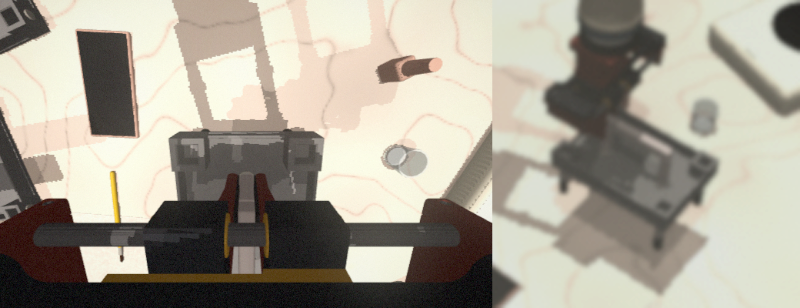

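```bash
python3 - <<'E'
from h import *
np.set_printoptions(precision=1,suppress=True)
w=load("w3")
o=env.get_obs();P=np.array(o["tcp_pos"])
th=.0851
org=P+np.array([.054*np.cos(th),.054*np.sin(th),-.0993])
u,v=200,150;k=4
im=cv2.convertScaleAbs(cv2.resize(w["frame"][v:v+130,u:u+200],None,fx=k,fy=k,interpolation=cv2.INTER_CUBIC),alpha=1.7)
piv=np.array([0,0,.11])
for pitch,col in ((0,(0,255,0)),(.05,(255,0,0))):
  for L in ([-92,62,90],[-92,-62,90],[-64,62,90],[-64,-62,90],[-92,34,90],[-92,-34,90],[-64,34,90],[-64,-34,90],[-92,62,60],[-92,-62,60],[-52,6,133],[-52,-6,133]):
    d=np.array(L)/1000-np.array([-.048,0,.118]); c,s=np.cos(pitch),np.sin(pitch)
    d=np.array([c*d[0]+s*d[2],d[1],-s*d[0]+c*d[2]])+np.array([-.048,0,.118])  # +pitch: back goes down
    x=proj(w,body([org[0],org[1],th,org[2]],d))[0]
    if col[1]: print(L,x)
    cv2.circle(im,tuple(((x-[u,v]+.5)*k).astype(int)),3,col,1)
cv2.imwrite("pics/i.png",im[:,:,::-1])
E
```

```text
[-92, 62, 90] [419.4 178.1]
[-92, -62, 90] [218.4 178.1]
[-64, 62, 90] [415.3 220.8]
[-64, -62, 90] [222.6 220.8]
[-92, 34, 90] [374.  178.1]
[-92, -34, 90] [263.8 178.1]
[-64, 34, 90] [371.8 220.8]
[-64, -34, 90] [266.1 220.8]
[-92, 62, 60] [405.4 169.4]
[-92, -62, 60] [232.6 169.4]
[-52, 6, 133] [330.5 272.5]
[-52, -6, 133] [307.  272.5]
```

View pics/i.png

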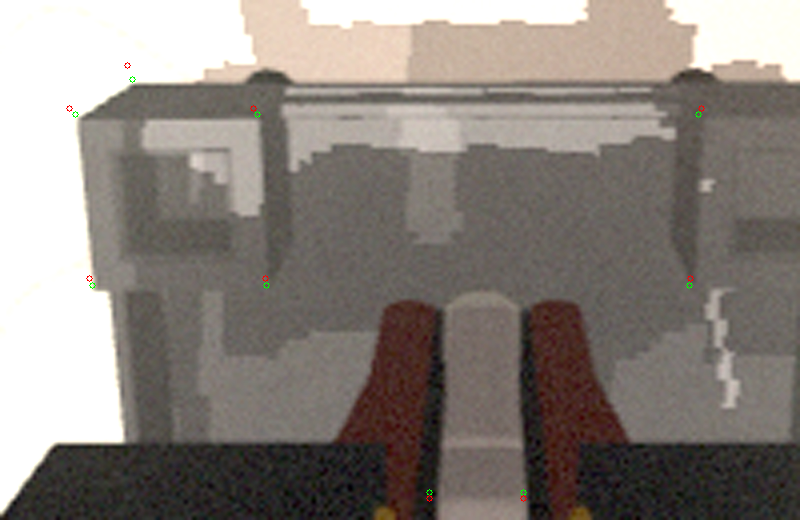

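The tier hangs level in the grip: the front corner at (80,118) is about 1 px from the predicted (75,114), and both sides are at the same row. Next, a look at the bar and tray together from a high point beside the lamp.

Call:
{"name": "servo_tool", "arguments": {
  "moves": [
    [[1, -25, -15], 0, 0],
    [[4, -65, -45], 0, 0],
    [[7, -105, -80], 0, 0],
    [[10, -145, -110], 0, 0],
    [[13, -180, -140], 0, 0],
    [[14, -200, -154], 0, 0],
    [[14, -200, -154], 0, 0],
    [[14, -200, -154], 0, 0]
  ]
}}

```text
clock: 10.28
tcp_pos: [0.5498, 0.0601, 0.376]
orientation: [[0.996, -0.003, -0.086], [0.086, 0.0, 0.996], [-0.003, -1.0, 0.0]]
contact_force: [-0.9, -0.4, -4.7]
gripper_width: 0.0114
```

```bash
python3 - <<'E'
from h import *
np.set_printoptions(precision=4,suppress=True)
o=env.get_obs();P=np.array(o["tcp_pos"]);R=np.array(o["orientation"]);print(o["clock"],P,R[:,0],o["contact_force"])
w=env.camera("wrist");np.savez("w4",f=w["frame"],K=w["intrinsics"],E=w["extrinsics"])
im=cv2.convertScaleAbs(cv2.resize(w["frame"][80:280,0:270],(800,593),interpolation=cv2.INTER_CUBIC),alpha=1.4)
for L,z in (([[78,48],[78,-48],[-78,48],[-78,-48]],36),([[-15,110],[-15,0],[-15,-100],[31,110]],290)):
  for l in L:
    x=proj(w,body([.601,-.2075,.236,0],np.array([*l,z])/1000))[0]; print(l,z,x)
    cv2.circle(im,tuple(((x-[0,80]+.5)*800/270).astype(int)),3,(0,255,0),1)
cv2.imwrite("pics/j.png",im[:,:,::-1])
E
```

```text
10.275 [0.5498 0.0601 0.376 ] [ 0.9963  0.0856 -0.0027] [-0.8864 -0.3941 -4.7236]
[78, 48] 36 [205.2222 214.3499]
[78, -48] 36 [155.1418 221.6548]
[-78, 48] 36 [181.7886 128.7511]
[-78, -48] 36 [127.6643 137.3305]
[-15, 110] 290 [136.9866 199.8738]
[-15, 0] 290 [ 21.3938 217.1385]
[-15, -100] 290 [-80.4229 232.3456]
[31, 110] 290 [152.5629 246.1384]
```

View pics/j.png

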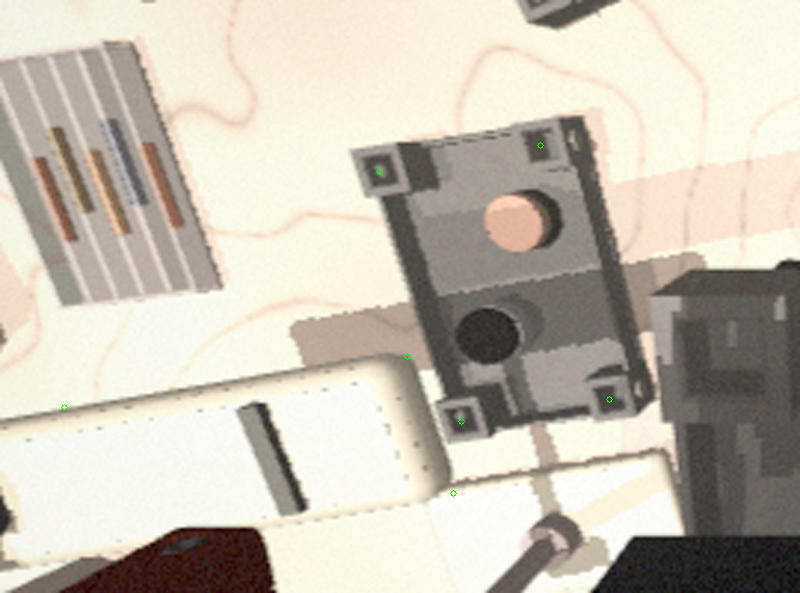

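The wrist view confirms the tray pose: the sockets lie within 1 mm of the prediction, e.g. (380,172) against (379,171). The tall back rail is on the far side, and the bar's front edge is 14–15 mm ahead of the tray's centre. The wrist cylinder will clear the bar by about 3 mm. Going to the approach point in front, low, via a clear waypoint.

Call:
{"name": "servo_tool", "arguments": {
  "moves": [
    [[-12, 20, -1], 0, 0],
    [[-32, 60, -3], 0, 0],
    [[-54, 105, -6], 0, 0],
    [[-76, 150, -8], 0, 0],
    [[-94, 195, -10], 0, 0],
    [[-101, 216, -11], 0, 0],
    [[-101, 216, -11], 0, 0]
  ]
}}

```text
clock: 11.2
tcp_pos: [0.4481, 0.0406, 0.1587]
orientation: [[0.996, -0.006, -0.086], [0.086, 0.0, 0.996], [-0.005, -1.0, 0.001]]
contact_force: [-0.8, -0.7, -3.5]
gripper_width: 0.0118
```

Call:
{"name": "servo_tool", "arguments": {
  "moves": [
    [[-2, 0, -20], 0, 0],
    [[-7, 0, -60], -0.03, 0],
    [[-12, 0, -100], -0.06, 0],
    [[-17, 0, -145], -0.09, 0],
    [[-22, 0, -190], -0.12, 0],
    [[-28, 0, -235], -0.15, 0],
    [[-32, 0, -270], -0.15, 0],
    [[-34, 0, -284], -0.15, 0],
    [[-34, 0, -284], -0.15, 0],
    [[-34, 0, -284], -0.15, 0]
  ]
}}

```text
clock: 12.45
tcp_pos: [0.4409, -0.2447, 0.1622]
orientation: [[0.972, 0.0, -0.234], [0.234, 0.0, 0.972], [0.0, -1.0, 0.0]]
contact_force: [0.3, 0.4, -5.1]
gripper_width: 0.0117
```

```bash
cat > st.py <<'E'
from h import *
np.set_printoptions(precision=4,suppress=True)
q=[.6011,-.2070,.236]
o=env.get_obs();P=np.array(o["tcp_pos"]);R=np.array(o["orientation"])
g=np.array([q[0]-.0548*np.cos(q[2]),q[1]-.0548*np.sin(q[2]),.1093])
print(o["clock"],P,"yaw",np.arctan2(R[1,0],R[0,0]),"tilt",R[2,0],R[2,2],"F",o["contact_force"],o["moment"],o["gripper_width"])
print("to home, tool mm",R.T@(g-P)*1000, "j",o["joint_pos"])
E
python3 st.py
```

```text
12.45 [ 0.4409 -0.2447  0.1622] yaw 0.23645958157791072 tilt 0.00048779348402972086 0.0003949076553563886 F [ 0.2787  0.4335 -5.115 ] [ 0.0139  0.0708 -0.0672] 0.011670448873391493
to home, tool mm [109.7833  52.9606  -0.8653] j [-0.5746 -0.1717  1.5932  0.0006  1.72   -2.3818]
```

Call:
{"name": "servo_tool", "arguments": {
  "moves": [
    [[15, 0, 0], 0, 0],
    [[40, 0, 0], 0, 0],
    [[65, 0, -1], 0, 0],
    [[85, 0, -1], 0, 0],
    [[95, 5, -1], 0, 0],
    [[100, 10, -1], 0, 0],
    [[100, 10, -1], 0, 0],
    [[100, 10, -1], 0, 0]
  ]
}}

```text
clock: 13.45
tcp_pos: [0.5375, -0.2236, 0.152]
orientation: [[0.973, -0.0, -0.233], [0.233, -0.0, 0.973], [-0.0, -1.0, -0.0]]
contact_force: [-0.2, 1.2, -4.4]
gripper_width: 0.0113
```

```bash
python3 st.py; python3 - <<'E'
from h import *
o=env.get_obs();P=np.array(o["tcp_pos"]);R=np.array(o["orientation"])
w=env.camera("wrist");np.savez("w5",f=w["frame"],K=w["intrinsics"],E=w["extrinsics"])
u,v=190,90;k=3
im=cv2.convertScaleAbs(cv2.resize(w["frame"][v:v+190,u:u+260],None,fx=k,fy=k,interpolation=cv2.INTER_CUBIC),alpha=1.7)
th=np.arctan2(R[1,0],R[0,0]); T=[P[0]+.0548*np.cos(th),P[1]+.0548*np.sin(th),th,P[2]-.0993]
for q,L,col in (([.6011,-.207,.236,0],[[-78,48,36],[-78,-48,36],[-92,62,36],[-92,-62,36]],(0,255,0)),(T,[[-92,62,90],[-92,-62,90],[-78,48,0],[-78,-48,0],[-92,62,60],[-92,-62,60]],(255,0,0))):
  for l in L:
    x=proj(w,body(q,np.array(l)/1000))[0]
    cv2.circle(im,tuple(((x-[u,v]+.5)*k).astype(int)),3,col,1)
cv2.imwrite("pics/k.png",im[:,:,::-1])
E
```

```text
13.45 [ 0.5375 -0.2236  0.152 ] yaw 0.2348438506241786 tilt -0.00016971567538620868 -4.779611059884407e-05 F [-0.2192  1.1798 -4.3558] [-0.0239  0.0375  0.0142] 0.011309355391530737
to home, tool mm [10.899  42.7221  1.337 ] j [-0.4526  0.0405  1.4081 -0.0001  1.693  -2.2583]
```

View pics/k.png

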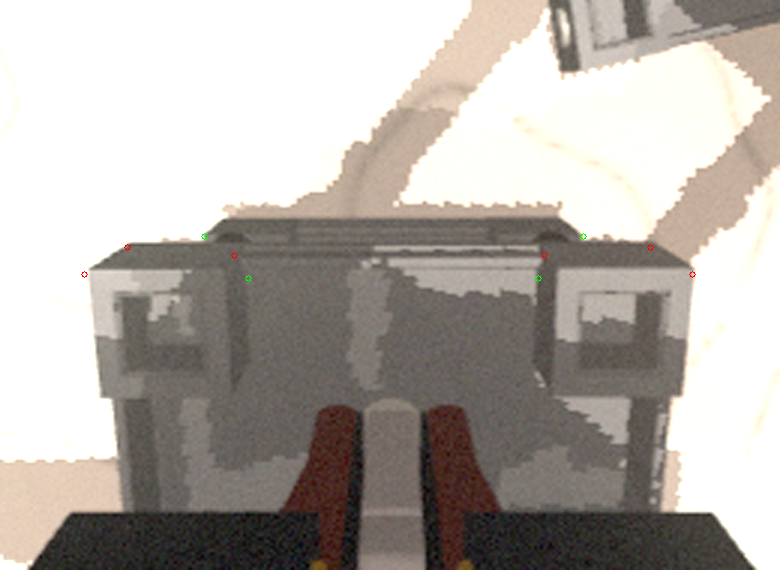

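Close view: the tray's front corners at (205,237) and (580,237) match the prediction. The tier's front edge agrees within about 1 mm. Last 11 mm in, then check before lowering.

Call:
{"name": "servo_tool", "arguments": {
  "moves": [
    [[5, 0, 1], 0, 0],
    [[9, 5, 1.3], 0, 0],
    [[11, 10, 1.3], 0, 0],
    [[11, 10, 1.3], 0, 0],
    [[11, 10, 1.3], 0, 0]
  ]
}}

```text
clock: 14.12
tcp_pos: [0.5483, -0.2197, 0.1418]
orientation: [[0.972, -0.0, -0.233], [0.233, 0.0, 0.972], [-0.0, -1.0, 0.0]]
contact_force: [1.1, -0.4, -4.5]
gripper_width: 0.0117
```

```bash
python3 st.py
```

```text
14.125 [ 0.5483 -0.2197  0.1418] yaw 0.2352112882639787 tilt -0.00029369857474519556 0.00011970518064472278 F [ 1.1237 -0.3629 -4.524 ] [0.0152 0.0971 0.0239] 0.011714442293782767
to home, tool mm [-0.4506 32.4946 -0.018 ] j [-0.4387  0.065   1.4009 -0.0001  1.676  -2.2447]
```

Call:
{"name": "servo_tool", "arguments": {
  "moves": [
    [[0, 4, 0], 0, 0],
    [[0, 8, 0], 0, 0],
    [[0, 11, 0], 0, 0],
    [[0, 14, 0], 0, 0],
    [[0, 16, 0], 0, 0],
    [[0, 18, 0], 0, 0],
    [[0, 18, 0], 0, 0]
  ]
}}

```text
clock: 15.0
tcp_pos: [0.5484, -0.2198, 0.1239]
orientation: [[0.972, 0.0, -0.233], [0.233, -0.0, 0.972], [0.0, -1.0, -0.0]]
contact_force: [0.4, -1.1, -3.6]
gripper_width: 0.0114
```

```bash
python3 st.py
```

```text
15.0 [ 0.5484 -0.2198  0.1239] yaw 0.2350841087327517 tilt 0.00014073284890934142 -0.00037884678766948905 F [ 0.3948 -1.0676 -3.581 ] [-0.1399  0.0421 -0.0631] 0.011418374856430817
to home, tool mm [-0.5605 14.6156  0.1705] j [-0.4387  0.0688  1.4285 -0.0002  1.6439 -2.2446]
```

All four posts appear to have entered, with no contact load 11 mm below the socket tops. Pressing on gently.

Call:
{"name": "servo_tool", "arguments": {
  "moves": [
    [[0, 1.5, 0], 0, 0],
    [[0, 3, 0], 0, 0],
    [[0, 4.5, 0], 0, 0],
    [[0, 6, 0], 0, 0],
    [[0, 7, 0], 0, 0],
    [[0, 7, 0], 0, 0]
  ]
}}

```text
clock: 15.75
tcp_pos: [0.5487, -0.2199, 0.1175]
orientation: [[0.972, 0.002, -0.233], [0.233, -0.001, 0.972], [0.001, -1.0, -0.001]]
contact_force: [-0.1, -1.7, 2.1]
gripper_width: 0.0119
```

```bash
python3 st.py
```

```text
15.75 [ 0.5487 -0.2199  0.1175] yaw 0.23518068706246445 tilt 0.0013235290262793656 -0.0010243288358207235 F [-0.1405 -1.7085  2.0621] [-0.3971 -0.4653 -0.0934] 0.011889521397022679
to home, tool mm [-0.8982  8.2254  0.2991] j [-0.4387  0.0703  1.4384  0.      1.6313 -2.2447]
```

Call:
{"name": "servo_tool", "arguments": {
  "moves": [
    [[0, 1, 0], 0, 0],
    [[0, 2, 0], 0, 0],
    [[0, 3, 0], 0, 0],
    [[0, 4, 0], 0, 0],
    [[0, 4, 0], 0, 0]
  ]
}}

```text
clock: 16.38
tcp_pos: [0.5493, -0.2202, 0.1162]
orientation: [[0.972, 0.004, -0.233], [0.233, -0.002, 0.972], [0.004, -1.0, -0.003]]
contact_force: [-1.8, -0.9, 12.5]
gripper_width: 0.0115
```

```bash
python3 st.py
```

```text
16.375 [ 0.5493 -0.2202  0.1162] yaw 0.2351437936263574 tilt 0.0036799054724689626 -0.0028123050353517027 F [-1.8094 -0.8954 12.516 ] [-0.1395  0.0269  0.0022] 0.011475772261786445
to home, tool mm [-1.3966  6.8603  0.7018] j [-0.4387  0.0696  1.4415  0.0001  1.6259 -2.2447]
```

Call:
{"name": "servo_tool", "arguments": {
  "moves": [
    [[-0.3, 1, -0.2], 0, 0],
    [[-0.6, 2, -0.4], 0, 0],
    [[-0.8, 3, -0.4], 0, 0],
    [[-0.8, 3, -0.4], 0, 0]
  ]
}}

```text
clock: 16.88
tcp_pos: [0.5474, -0.2206, 0.1094]
orientation: [[0.973, -0.001, -0.233], [0.233, -0.001, 0.973], [-0.001, -1.0, -0.0]]
contact_force: [-0.4, -5.9, 5.4]
gripper_width: 0.0117
```

```bash
python3 st.py
```

```text
16.875 [ 0.5474 -0.2206  0.1094] yaw 0.23500846406161469 tilt -0.0007991184749454862 -0.0004885997381526431 F [-0.4239 -5.9289  5.3663] [-0.8117 -0.4501 -0.0462] 0.011698378110729641
to home, tool mm [0.5819 0.1254 0.6274] j [-0.4401  0.072   1.4509 -0.0009  1.619  -2.246 ]
```

The tool dropped to the home height with a snap. I'll press a bit more to make sure all four corners are on the floor.

Call:
{"name": "servo_tool", "arguments": {
  "moves": [
    [[0, 1.5, 0.3], 0, 0],
    [[0, 3, 0.6], 0, 0],
    [[0, 4.5, 0.6], 0, 0],
    [[0, 6, 0.6], 0, 0],
    [[0, 6, 0.6], 0, 0]
  ]
}}

```text
clock: 17.5
tcp_pos: [0.5476, -0.2208, 0.1093]
orientation: [[0.973, 0.003, -0.232], [0.232, -0.003, 0.973], [0.002, -1.0, -0.004]]
contact_force: [-9.6, -1.4, 23.0]
gripper_width: 0.0117
```

```bash
python3 st.py;  python3 - <<'E'
from h import *
w=env.camera("wrist");np.savez("w6",f=w["frame"],K=w["intrinsics"],E=w["extrinsics"])
s=env.camera("scene");np.savez("s6",f=s["frame"],K=s["intrinsics"],E=s["extrinsics"])
u,v=190,90
a=cv2.resize(w["frame"][v:v+190,u:u+260],(400,292),interpolation=cv2.INTER_CUBIC)
b=cv2.resize(s["frame"][225:335,220:330],(400,400),interpolation=cv2.INTER_CUBIC)
im=np.zeros((400,800,3),np.uint8);im[:292,:400]=a;im[:,400:]=b
cv2.imwrite("pics/l.png",cv2.convertScaleAbs(im,alpha=1.5)[:,:,::-1])
E
```

```text
17.5 [ 0.5476 -0.2208  0.1093] yaw 0.23443875760125557 tilt 0.0023117546355618905 -0.0037265540817076215 F [-9.5741 -1.44   23.0067] [0.1282 1.3956 0.0174] 0.011689987145015063
to home, tool mm [ 0.4415 -0.0327  0.8886] j [-0.44    0.0687  1.4547 -0.0015  1.6141 -2.2453]
```

View pics/l.png

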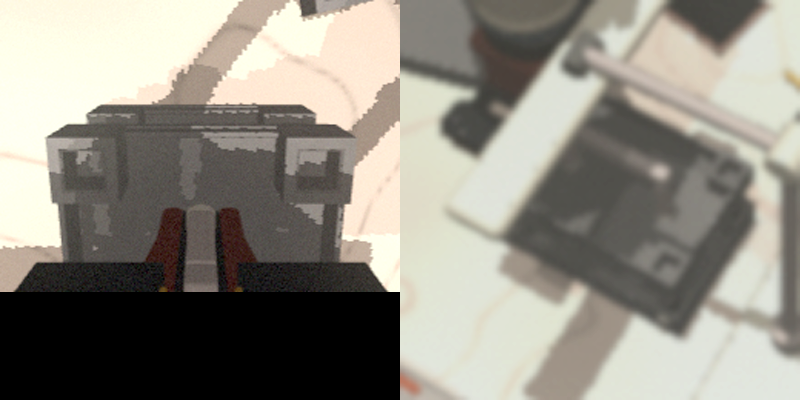

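Wrist view: the tier's front blocks sit squarely over the tray's. Scene crop: back block openings at crop (722,180) and (668,260), handle back end at (657,172). I'll compare these numerically with "home" and with "back 12 mm up".

```bash
python3 - <<'E'
from h import *
np.set_printoptions(precision=1,suppress=True)
s=load("s6")
q=[.6011,-.207,.235,.010]
obs=np.array([[308.5,274.5],[293.7,296.5],[290.7,272.3]])-.4
for r in (0,.006,.012):
    L=np.array([[78,48,90],[78,-48,90],[52,0,133]])/1000; L[:,2]+=r*(L[:,0]+.078)/.156; L[:,0]-=r/.156*(L[:,2])
    e=proj(s,body(q,L))-obs; print("raise",r,e.ravel(),np.abs(e).mean())
# bias check of the scene camera at the tray, before stacking
s1=load("s1"); print(proj(s1,body([.6011,-.207,.235,0],np.array([[78,48,36],[78,-48,36]])/1000)).ravel())
# wrist: pitch of tier at front from blocks
w=load("w6")
print(proj(w,body(q,np.array([[-92,62,90],[-92,-62,90],[-92,62,60],[-92,-62,60]])/1000)).ravel(), "obs",[190+352*.65,90+138*.65,190+48*.65,90+138*.65])
E
```

```text
raise 0 [ 1.7 -3.3 -0.8  0.8  2.5  0.5] 1.606858050999411
raise 0.006 [ 0.5 -4.9 -2.1 -0.7  0.8 -1.2] 1.7019649980264167
raise 0.012 [-0.7 -6.5 -3.5 -2.4 -1.  -2.9] 2.831353675069039
[310.3 281.  293.7 306.5]
[422.1 181.8 219.3 181.8 407.8 172.5 233.7 172.4] obs [418.8, 179.7, 221.2, 179.7]
```

Geometry favours home. The tool also stands at the calibrated home height and stays there under 23 N, after a breakthrough at about 17 N. Next I relax the press, open, back straight out to the front and go to the side viewpoint to verify.

Call:
{"name": "servo_tool", "arguments": {
  "moves": [
    [[0, -3, 0], 0, 0],
    [[0, -5, 0], 0, 0],
    [[0, -6, 0], 0, 0],
    [[0, -6, 0], 0, 0],
    [[0, -6, 0], 0, 0.35],
    [[0, -6, 0], 0, 0.35],
    [[0, -6, 0], 0, 0.35],
    [[0, -6, 0], 0, 0.35]
  ]
}}

```text
clock: 18.6
tcp_pos: [0.5474, -0.2193, 0.1096]
orientation: [[0.972, -0.001, -0.233], [0.233, 0.001, 0.972], [-0.0, -1.0, 0.001]]
contact_force: [1.1, -0.5, -0.6]
gripper_width: 0.0305
```

```bash
python3 st.py
```

```text
18.6 [ 0.5474 -0.2193  0.1096] yaw 0.2355458961967099 tilt -0.00040626074081684225 0.0007165364509913038 F [ 1.115  -0.5022 -0.5626] [ 0.0665 -0.1275 -0.0226] 0.03052926392424383
to home, tool mm [ 0.2522  0.2682 -0.5855] j [-0.4389  0.0712  1.4515  0.0003  1.6196 -2.2452]
```

Call:
{"name": "servo_tool", "arguments": {
  "moves": [
    [[-8, 0, 0], 0, 0.35],
    [[-25, 0, 0], 0, 0.35],
    [[-50, 0, 0], 0, 0.35],
    [[-85, 0, 0], 0, 0.35],
    [[-110, -20, 0], 0, 0.35],
    [[-120, -60, 0], 0, 0.35],
    [[-120, -110, 0], 0, 0.35],
    [[-120, -165, 0], 0, 0.35],
    [[-120, -220, 0], 0, 0.35],
    [[-120, -265, 0], 0, 0.35],
    [[-120, -265, 0], 0, 0.35]
  ]
}}

```text
clock: 19.98
tcp_pos: [0.4308, -0.2479, 0.3795]
orientation: [[0.972, 0.006, -0.233], [0.233, -0.004, 0.972], [0.005, -1.0, -0.006]]
contact_force: [0.5, -0.2, -0.5]
gripper_width: 0.0307
```

Call:
{"name": "servo_tool", "arguments": {
  "moves": [
    [[15, 0, 50], 0, 0.35],
    [[30, 0, 100], 0, 0.35],
    [[50, 0, 150], 0, 0.35],
    [[65, 0, 200], 0, 0.35],
    [[76, 0, 236], 0.05, 0.35],
    [[115, 0, 255], 0.1, 0.35],
    [[155, 0, 265], 0.15, 0.35],
    [[187, 0, 271], 0.15, 0.35],
    [[187, 0, 271], 0.15, 0.35],
    [[187, 0, 271], 0.15, 0.35]
  ]
}}

```text
clock: 21.22
tcp_pos: [0.5488, 0.0591, 0.3742]
orientation: [[0.996, -0.002, -0.085], [0.085, -0.0, 0.996], [-0.002, -1.0, -0.0]]
contact_force: [0.3, -0.5, -0.0]
gripper_width: 0.0309
```

```bash
python3 st.py; python3 - <<'E'
from h import *
np.set_printoptions(precision=1,suppress=True)
w=env.camera("wrist");np.savez("w7",f=w["frame"],K=w["intrinsics"],E=w["extrinsics"])
save(w,"w7")
ms={q:env.masks_of(w,q) for q in ("tier","tray")}
for k in ms:
    for m in ms[k][:3]: print(k,round(m["conf"],2),np.round(m["extent"],1),m["region"].sum())
def pred(r,z0=.010):
    q=[.6011,-.207,.235,z0]; im=np.zeros((400,640),np.uint8)
    def add(L):
        L=np.array(L)/1000.; L[:,2]+=r*(L[:,0]+.078)/.156
        P=proj(w,body(q,L)); cv2.fillConvexPoly(im,cv2.convexHull(np.round(P*8).astype(np.int32)),1,shift=3)
    add([[x,y,z] for x in(-92,92) for y in(-62,62) for z in(60,82 if x>0 else 73)])
    for cx in(-78,78):
        for cy in(-48,48): add([[cx+a,cy+b,z] for a in(-14,14) for b in(-14,14) for z in(60,90)])
    add([[x,y,z] for x in(-52,52) for y in(-6,6) for z in(117,133)])
    for cx in(-46,46): add([[cx+a,b,z] for a in(-6,6) for b in(-6,6) for z in(65,120)])
    return im>0
for m in ms["tier"][:2]:
  for r in (-.006,0,.004,.008,.012):
    p=pred(r); a=m["region"]; ys,xs=np.where(p)
    print(r,"IoU",round((p&a).sum()/(p|a).sum(),3),"ext",[xs.min(),xs.max(),ys.min(),ys.max()])
  ys,xs=np.where(a);print([xs.min(),xs.max(),ys.min(),ys.max()])
np.save("m7",ms["tier"][0]["region"])
E
```

```text
21.225 [0.5488 0.0591 0.3742] yaw 0.0850209867990373 tilt -0.0015670775809971831 -0.00010277658069861802 F [ 0.2628 -0.5071 -0.0237] [ 0.0664 -0.1039 -0.0289] 0.030894849675643876
to home, tool mm [ -24.2795  264.998  -277.7821] j [ 0.0457  0.051   0.9982 -0.0002  2.0939 -1.6102]
tier 0.78 [150.1 180.7 120.1 121. ] 9066
tray 0.85 [193.2  45.9 109.7  88.1] 6581
tray 0.59 [201.7 170.1  38.3 104.3] 1521
-0.006 IoU 0.866 ext [np.int64(88), np.int64(210), np.int64(120), np.int64(243)]
0 IoU 0.857 ext [np.int64(88), np.int64(208), np.int64(120), np.int64(245)]
0.004 IoU 0.845 ext [np.int64(88), np.int64(207), np.int64(120), np.int64(246)]
0.008 IoU 0.832 ext [np.int64(89), np.int64(206), np.int64(120), np.int64(247)]
0.012 IoU 0.817 ext [np.int64(89), np.int64(205), np.int64(120), np.int64(249)]
[np.int64(89), np.int64(210), np.int64(119), np.int64(239)]
```

```bash
python3 - <<'E'
from h import *
w=load("w7")
g=cv2.GaussianBlur(cv2.cvtColor(w["frame"],cv2.COLOR_RGB2GRAY),(3,3),0)
D=np.minimum(cv2.distanceTransform((cv2.Canny(g,25,60)==0).astype(np.uint8),cv2.DIST_L2,3),4)
S=[]
for cx in(-78,78):
    for cy in(-48,48):
        c=[[cx+a,cy+b,90] for a,b in((-14,-14),(14,-14),(14,14),(-14,14))]
        S+=[(c[i],c[(i+1)%4]) for i in range(4)]
S+=[([-52,6,133],[52,6,133]),([-52,-6,133],[52,-6,133]),([-64,62,82],[64,62,82]),([-64,62,60],[64,62,60])]
L=np.array([np.array(a)+(np.array(b)-a)*t for a,b in S for t in np.linspace(0,1,25)])/1000.
def cost(v,L=L):
    x,y,z,p,r=v; M=L.copy(); M[:,2]+=p*(L[:,0]+.078)/.156+r*(L[:,1]+.048)/.096+z
    P=proj(w,body([.6011+x,-.207+y,.235,.010],M))
    return cv2.remap(D,P[:,0].astype(np.float32)[:,None],P[:,1].astype(np.float32)[:,None],cv2.INTER_LINEAR).mean()
sh=[(x,y) for x in np.arange(-4,4.1,1)/1000 for y in np.arange(-4,4.1,1)/1000]
for n,z,p,r in (("home",0,0,0),("back+6",0,.006,0),("back+12",0,.012,0),("left+6",0,0,.006),("left+12",0,0,.012),("right+12",.012,0,-.012),("right+6",.006,0,-.006),("all+12",.012,0,0),("all+6",.006,0,0),("front+12",.012,-.012,0)):
    c=[cost((x,y,z,p,r)) for x,y in sh];i=np.argmin(c);print(n,round(c[i],3),np.array(sh[i])*1000)
E
```

```text
home 1.238 [-2.  0.]
back+6 1.382 [-2.  1.]
back+12 1.584 [-1.  1.]
left+6 1.314 [-2.  2.]
left+12 1.354 [-2.  4.]
right+12 1.784 [-2.  4.]
right+6 1.465 [-2.  3.]
all+12 1.784 [-1.  4.]
all+6 1.349 [-2.  4.]
front+12 1.61 [-2.  4.]
```

Of the hypotheses tested, "home" fits best, and the robot is clear of everything. Handing in.

```bash
python3 -c "
from bench import env
print(env.finish_job())"
```

```text
the job is handed in; nothing more can be done
None
```

I stacked the tier on the tray under the lamp, pressed it home, let go and handed the job in at about 21 s; no verdict came back. I gripped the handle at its front end, because the lamp bar blocks the middle. I carried the tier level, brought it in low from the front, and lowered all four posts into the sockets.

**Seating:** The tier snapped down after the measured force peaked at about 12.5 N, or about 17 N of push with the tier's weight. The tool then stood at the home height and did not move under a further 23 N press. I relaxed the press before opening and backed out to the front.

**Last checks:** In a wrist-camera edge comparison, fully home fitted best (1.24, against 1.31 to 1.78 with a side, an end or the whole tier 6 or 12 mm high). One corner alone sitting high was not tested. The tier silhouette also ruled out a raised back.

**Weak points:**
- "Left side high" was only slightly worse than home in the edge comparison (1.31).
- That fit put the tier 2 mm further forward than planned, and the silhouette slightly preferred a lower back. Both are about the size of the calibration error.
- The scene camera could not tell home from a 6 mm raised back.
- The wrist cleared the lamp bar by only about 2 to 3 mm by my estimate. No force spike pointed to a touch, but I had no picture of the gap.
- I saw no sign that the pots or anything else moved, but did not measure them after stacking.

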